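# Put the pot grip away in the flip-lid bin

### The job

The rubber pot grip is standing on the lid of the flip-lid bin. First lay it down on a broad face on the middle of the wooden trivet and let go of it, then press the bin's thumb latch down so that the lid springs fully open. Take the pot grip again, lay it in the bin, and push the lid down until it snaps shut and stays shut; do not shift or knock over the other things on the counter.

Things in the scene. Friction and masses are not known exactly. Their poses are not given: they have to be found in the camera images.
- grip_center (a point): Centre of the pot grip: a loose, hard, dark rubber mitt-shaped block, 130 mm long (its z axis, from cuff to finger end), 46 mm wide (y), 30 mm thick (x), about 0.15 kg. The 65 mm from the centre to the finger end have plain parallel sides 46 mm apart. It starts standing on its cuff on the shut lid, z axis up, its width roughly (within 0.5 rad) along the bin's y.
- bin: The flip-lid bin, fixed to the counter: an open-topped steel box 130 mm (x) by 190 mm (y) by 58 mm high, walls 4 mm, under a flat hinged lid; origin at the centre of its underside on the counter, x from the latch side (front, -x, towards the robot) to the hinge side (+x), z up. The shut lid's top is 66 mm above the counter.
- bin_floor (a point): Centre of the bin's inner floor, 5 mm above the counter, axes as the bin's. The inside is 122 mm (x) by 182 mm (y), and 55 mm deep under the shut lid.
- lid_hinge (a point): Middle of the lid's hinge line (along y), 60 mm above the counter, 67 mm towards +x from the bin's centre, axes as the bin's. The lid is a flat plate 6 mm thick, 190 mm wide, lying from 2 to 132 mm from the hinge, its underside level with the hinge when shut; a tongue in the middle of its front edge reaches 141 mm from the hinge.
- bin_lid (a joint): Lid angle, rad: 0 shut, 1.75 fully open (10 degrees past upright, its free edge 190 mm above the counter). A spring throws it open when the latch lets go and holds it open; pushing its free half down takes 1 to 3 N, and about 5 N near its front edge over the last 25 mm, where it snaps under the latch's tooth. Unlatched it never stays shut.
- latch_pad (a point): Point on top of the thumb latch's pad, 28 mm out from its pivot, 105 mm towards -x from the bin's centre. The black pad is a plate 50 mm (bin's y) by 40 mm (bin's x) sticking out level from the bin's front, its top 55 mm above the counter. The latch's tooth stands between pad and lid, over the lid's tongue, its top 91 mm above the counter.
- bin_latch (a joint): Latch angle, rad: 0 at rest, 0.32 pressed right down (the pad point then 9 mm lower). It lets go of the lid at about 0.17. The pad is sprung: about 2 N to start it and 5 N fully down; it returns when released.
- trivet_top (a point): Centre of the top of the round wooden trivet, 170 mm across, top 18 mm above the counter; it does not slide.
- cooker: Stainless pressure cooker with locking lid, loose, 220 mm across and 180 mm high, long black handle; leave alone. Origin under its centre.
- spoons: Red plastic measuring spoon set lying fanned out, about 130 mm long, 12 mm high; leave alone. Origin near its middle, on the counter.
- jar: Glass jar with wooden lid, 86 mm across, 124 mm high; leave alone. Origin under its centre.
- mill: Turned dark wooden pepper mill, 56 mm across, 165 mm high; leave alone. Origin under its centre.
- saltpot: White ceramic salt pot, 62 mm across, 68 mm high, between robot and trivet or bin; leave alone. Origin under its centre.
- mug: Mug, 80 mm across, 92 mm high; leave alone. Origin under its centre.
- oil: Green glass oil bottle, 64 mm across, 210 mm high; leave alone. Origin under its centre.
- grip: The pot grip as a whole; origin under the middle of its cuff, 65 mm from its centre, axes as at grip_center. A stub thumb sticks out of its narrow +y side, to 37 mm from the middle line, between 20 and 70 mm from the cuff end.
Things that resemble listed ones, but are neither listed nor needed, are in the scene too. Leave any purple look-alike of the grip alone. There is more than one size of the part that bears trivet_top; the job needs the larger.

How it is judged:
On the way, in this order (a step that is already met when the one before it is completed fails the run):
1. the pot grip lies on a broad face on the trivet, let go of (angle between grip_center's own z axis and vertical between 1.35 and 1.79 rad and (angle between grip_center's own x axis and vertical below 0.25 rad or angle between grip_center's own x axis and vertical above 2.89 rad) and horizontal distance between grip_center and trivet_top below 0.07 m and height (world z) of grip_center between 0.024 and 0.045 m and contact force between the fingers and grip below 0.1 N and linear speed of grip below 0.03 m/s), for 0.3 s.
2. the thumb latch is pressed down, the pot grip still lying on the trivet (angle between grip_center's own z axis and vertical between 1.35 and 1.79 rad and (angle between grip_center's own x axis and vertical below 0.25 rad or angle between grip_center's own x axis and vertical above 2.89 rad) and horizontal distance between grip_center and trivet_top below 0.07 m and height (world z) of grip_center between 0.024 and 0.045 m and value of joint bin_latch above 0.1 rad).
3. the lid has sprung open (value of joint bin_lid above 1.4 rad), for 0.2 s.
4. the pot grip lies in the open bin, let go of (x of grip_center in the frame of bin_floor between -0.055 and 0.055 m and y of grip_center in the frame of bin_floor between -0.085 and 0.085 m and z of grip_center in the frame of bin_floor between 0.005 and 0.035 m and contact force between the fingers and grip below 0.1 N and value of joint bin_lid above 0.8 rad), for 0.2 s.
At the end, for the whole second after the job is handed in: The pot grip rests inside the bin (its centre over the bin's floor and no more than 35 mm above it), the lid is shut (within 0.05 rad) and held by the latch, which has sprung back (within 0.08 rad), and everything is released and at rest (x of grip_center in the frame of bin_floor between -0.055 and 0.055 m and y of grip_center in the frame of bin_floor between -0.085 and 0.085 m and z of grip_center in the frame of bin_floor between 0.005 and 0.035 m and value of joint bin_lid below 0.05 rad and value of joint bin_latch below 0.08 rad and linear speed of grip below 0.02 m/s); the robot touches nothing.
It fails at once if another thing on the counter is shifted by more than 30 mm or tipped by more than 0.4 rad (distance of any of cooker, spoons, jar, mill, saltpot, mug, oil from where it was at the start of the episode above 0.03 m or angle between any of cooker, spoons, jar, mill, saltpot, mug, oil's own z axis and vertical above 0.4 rad).
It also fails if it takes over 72 s, if anything falls off the work surface, if the arm or the gripper's body presses on something with over 40 N, if the wrist force passes 120 N, or if a joint passes its speed limit or range.

### The arm

A 6-joint arm with a two-finger parallel gripper is mounted at the origin on the work surface. World frame = base frame: x ahead of the robot, y to its left, z up, the work surface at z = 0. Lengths are in m, angles in rad, forces in N, time in s.
With the tool pointing down it reaches from about 0.325 to 0.875 m from the base axis. Payload 4.4 kg.
Tool frame: the origin (TCP) lies on the centre line of the jaws, within the pads' length; the fingertips stand 14 mm ahead of it and the grasp point (between the pads) lies 5 mm behind it (arm.tcp_to_tips is the distance from the TCP to the fingertips, in m); z points along the fingers, y is the line along which they close (so a half turn about z gives the same grasp; the last joint's range is limited). The gripper opens to 85 mm and grips with 20 to 120 N. Pads are 22 mm wide; open, the fingers measure 114 mm over their backs; the gripper's body (76 mm by 85 mm) begins 54 mm behind the grasp point. The pads swing forward as they close: fully open they stand 13 mm farther back than shut.
Start: joints at [-1.431, 0.207, 1.542, -0, 1.393, -0.15], TCP at [0.165, -0.551, 0.245] pointing down, gripper open.
Joint ranges: [-2.73, 2.73], [-0.86, 2.22], [0.23, 2.46], [-1.11, 4.25], [0.08, 2.63], [-2.82, 2.82]. Speed limits (rad/s): [2.79, 2.79, 3.14, 3.14, 3.14, 3.14].

### API

Orientations are given as [roll, pitch, yaw] about the fixed x, y, z axes, in that order (R = Rz(yaw) Ry(pitch) Rx(roll)).
In Python, from cell import arm, optics gives the robot as it stands.
- The arm moves only by the shell command python3 -m crank 'ROWS'. ROWS is a JSON object of lists of equal length, an entry for each row: "fingers": the closure in counts, from 0 (fully open) to 255 (shut); "xyz": the shift along the tool's x, y, z in m, a list of three; "rotation": the turn, a rotation vector about the tool's x, y, z in rad, a list of three. In form: {"fingers": [fingers, ...], "xyz": [[tx, ty, tz], ...], "rotation": [[wx, wy, wz], ...]}. A call has 1 to 5 rows; each row shifts and turns the commanded pose from where the row before left it, along the tool's axes as they then stand; what a row does not reach is not made up. A row lasts 1/12 s, in which the tool goes at most 41.7 mm and 7.16 degrees, less where a joint would pass 70% of its speed; a pose out of reach is approached as far as the arm can. A call with a gripper value outside its range is refused whole. The fingers move at their own pace and stop on an object; the grip force is fixed at half the most. Time passes only in rows, so rows that do not move let the fingers close. It gives the time, the measured TCP pose, the force, the opening and the grip force at its end, in the units of the state.
- arm.sense(): the state, without advancing time (a new reading comes with each control period).
- optics.read_camera(name): name is "scene" or "top"; returns the picture (420x560x3 uint8, red, green, blue); there is no depth.
- optics.camera_params(name): a dict with "fx", "fy", "cx", "cy" (pixels), "xyz" and "rotation" of the camera in the world. Camera axes: x right, y down, z forward; pixel columns grow to the right and rows downward; lengths in m; the calibration is good to about 2 mm. A picture is of the moment at which its call begins. camera_params takes no time and is no camera call.
- arm.job_done(): hands the job in; it is judged then, once.
The state is a dict: "time": time; "joint_positions": joint angles; "joint_vel": joint speeds; "joint_efforts": joint torques, N m; "tcp_pos": TCP position; "orientation": TCP orientation; "ft_force": force on the tool from outside, world axes, zero at the start; "ft_torque": the same for the moment, N m; "width": finger opening in m; "grasp_force": force on a finger pad.
Only numpy, scipy, OpenCV 4.12 (cv2) and the standard library are available. Lean on these libraries where they do the work, as an engineer would, in place of code of your own. Each camera call takes 0.05 s, during which the arm holds its last target. There are 200 camera calls.

## Working session

There is one attempt and no reset: what is moved stays moved. The work goes in short steps, Python scripts to look and compute and a shell command to move; the robot and the scene stay as the last step left them, time stands still between calls to the robot, and variables do not carry over. Pictures are saved under pics/ and viewed, at most 12 in all, crops included, and the job is handed in when it is done.

```bash
ls; mkdir -p pics; cat > h.py <<'E'
import numpy as np, cv2
from scipy.spatial.transform import Rotation as R
from cell import arm, optics
def snap(cam,name,crop=None,scale=1):
    im=optics.read_camera(cam)[:,:,::-1]
    np.save('pics/'+name+'.npy',im)
    if crop: x0,y0,x1,y1=crop; im=im[y0:y1,x0:x1]
    im=cv2.resize(im,None,fx=scale,fy=scale,interpolation=cv2.INTER_CUBIC)
    cv2.imwrite('pics/'+name+'.png',im)
def cam(c):
    p=optics.camera_params(c); r=np.array(p['rotation'])
    M=r if r.shape==(3,3) else R.from_euler('xyz',r).as_matrix()
    return p,M,np.array(p['xyz'])
def px(c,u,v,z):
    p,M,t=cam(c); d=M@np.array([(u-p['cx'])/p['fx'],(v-p['cy'])/p['fy'],1])
    return t+d*(z-t[2])/d[2]
def proj(c,X):
    p,M,t=cam(c); q=M.T@(np.array(X)-t); return q[0]/q[2]*p['fx']+p['cx'],q[1]/q[2]*p['fy']+p['cy']
E
python3 - <<'E'
from h import *
for c in('scene','top'):
    snap(c,c+'0',scale=1.42); print(optics.camera_params(c))
print(arm.sense())
E
```

```text
pics
{'fx': 481.61753292386686, 'fy': 481.61753292386686, 'cx': 283.76516886927175, 'cy': 206.93712255145275, 'xyz': array([1.12030695, 0.64707454, 1.05781648]), 'rotation': array([-2.44216982e+00,  4.36933803e-04,  2.42218834e+00])}
{'fx': 468.93710523898955, 'fy': 468.93710523898955, 'cx': 283.1606605166246, 'cy': 215.76523617060803, 'xyz': array([0.41950048, 0.039295  , 1.53527475]), 'rotation': array([-3.02086331,  0.00608333, -1.57345381])}
{'time': 0.1, 'joint_positions': array([-1.43046722e+00,  2.07363427e-01,  1.54284188e+00, -3.07736989e-06,
        1.39349909e+00, -1.50488926e-01]), 'joint_vel': array([-1.47020653e-03, -2.69977107e-03, -2.92662459e-03, -6.43382803e-04,
        8.53505641e-05,  2.56540696e-04]), 'joint_efforts': array([-7.66663215e-04, -3.84093690e+01, -2.92549109e+01, -1.38145770e-04,
        4.79486160e-03,  1.32527504e-05]), 'tcp_pos': array([ 0.16477314, -0.55018871,  0.24421098]), 'orientation': array([-3.13950432e+00, -3.13601642e-04,  2.90818252e-01]), 'ft_force': array([0.2086799 , 0.20948121, 0.16237826]), 'ft_torque': array([-0.03693548,  0.00083038,  0.00051061]), 'grasp_force': 0.0, 'width': 0.08519085597152487}
```

View pics/scene0.png

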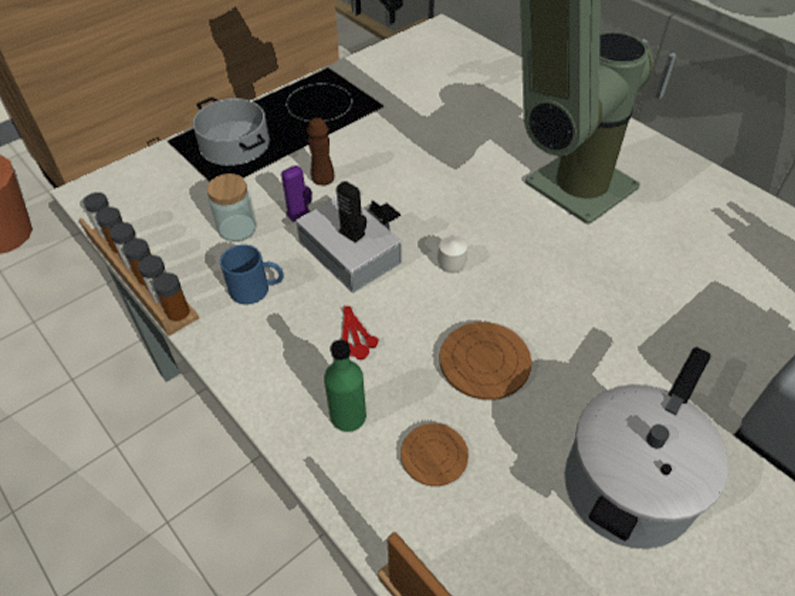

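View pics/top0.png

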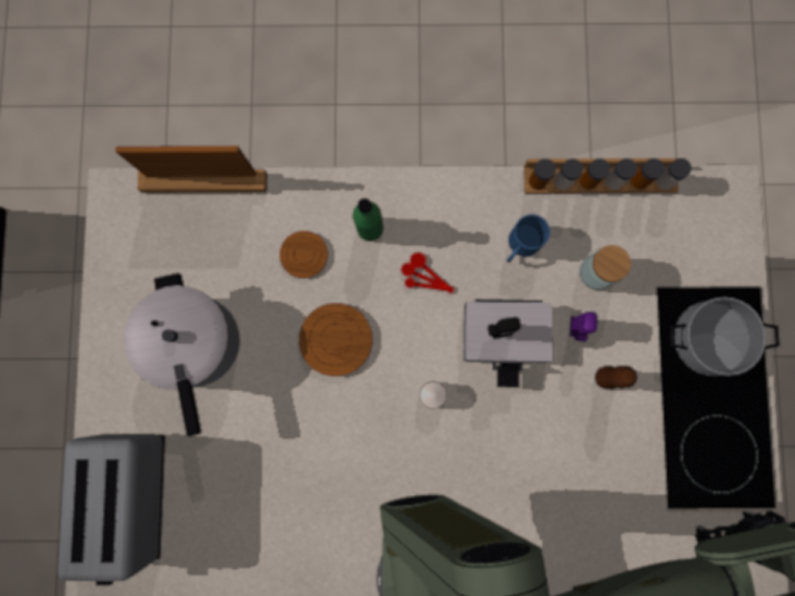

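The two pictures show:
- **Pot grip candidates:** the dark block standing on the bin is at scene (349,211), top (505,327). The purple look-alike beside the bin is at scene (296,192), top (584,325). I choose the dark one on the lid.
- **Trivet candidates:** the large one is at top (337,340), the small one at top (303,254). I choose the large one.

Next is one close crop of the bin.

```bash
python3 - <<'E'
from h import *
a=np.load('pics/top0.npy')[195:285,310:430]; b=np.load('pics/scene0.npy')[115:215,195:300]
A=cv2.resize(a,(400*1,300),interpolation=cv2.INTER_CUBIC)
A=cv2.resize(a,None,fx=5,fy=5,interpolation=cv2.INTER_CUBIC)
cv2.imwrite('pics/c1.png',A)
B=cv2.resize(b,None,fx=5,fy=5,interpolation=cv2.INTER_CUBIC);cv2.imwrite('pics/c2.png',B)
s=1.42
for n,u,v,z in [('trivet',337,340,.018),('small',303,254,.018),('salt',432,394,.068),('spoons',428,273,.01),('cookertop',178,335,.18)]:
    print(n,px('top',u/s,v/s,z))
for e in [(301,340),(373,340),(337,304),(337,376)]: print(px('top',e[0]/s,e[1]/s,.018))
E
```

```text
trivet [0.52681543 0.19682013 0.018     ]
small [0.7267879  0.27755535 0.018     ]
salt [ 0.40454554 -0.01707436  0.068     ]
spoons [ 0.68242668 -0.01226708  0.01      ]
cookertop [0.52659239 0.50525714 0.18      ]
[0.52706926 0.27907459 0.018     ]
[0.52656178 0.11461986 0.018     ]
[0.6096343  0.19757557 0.018     ]
[0.44506999 0.19607449 0.018     ]
```

View pics/c1.png

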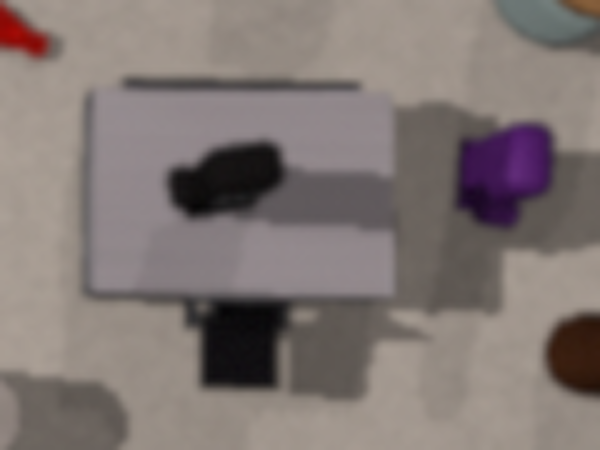

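View pics/c2.png

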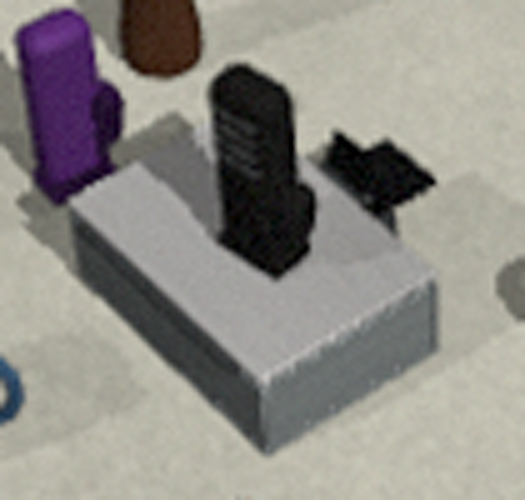

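The crops show the dark mitt, with its thumb to the left (+y), on the lid. In the top crop the lid corners are (88,92), (393,92), (395,295), (88,295). The pad is (203..278, 305..387), and the grip's top face is centred near (241,168). I'll fit the grip pose by silhouette.

```bash
cat > fit.py <<'E'
from h import *
from scipy.optimize import minimize
c=lambda u,v,z: px('top',310+u/5,195+v/5,z)
L=[c(*q,.066) for q in [(88,92),(393,92),(395,295),(88,295)]]
for l in L: print(l)
m=np.mean(L,0); print('lidc',m,'yaw',np.arctan2(*( (L[0]-L[1])[[0,1]]*[-1,1])))
print('pad',[c(u,v,.055) for u,v in[(203,387),(278,387)]])
print('c',c(241,168,.196), px('scene',195+253/5,115+88/5,.196))
masks={}
for n,(x0,y0,x1,y1) in {'top':(335,215,375,242),'scene':(235,122,260,173)}.items():
    im=np.load(f'pics/{n}0.npy').max(2); k=np.zeros(im.shape,np.uint8); k[y0:y1,x0:x1]=im[y0:y1,x0:x1]<60; 
    masks[n]=cv2.resize(k,None,fx=4,fy=4,interpolation=cv2.INTER_LINEAR)
def box(a,b): return [[x,y,z] for x in (a[0],b[0]) for y in(a[1],b[1]) for z in(a[2],b[2])]
def cost(p):
    x,y,w=p; r=R.from_euler('z',w); s=0
    for n,k in masks.items():
        o=np.zeros_like(k)
        for B in (box((-.015,-.023,0),(.015,.023,.13)),box((-.011,.02,.02),(.011,.037,.07))):
            P=r.apply(B)+[x,y,.066]
            uv=np.array([proj(n,q) for q in P])*4+1.5
            cv2.fillConvexPoly(o,cv2.convexHull(np.round(uv).astype(np.int32)),1)
        s+=1-(o&k).sum()/(o|k).sum()
    return s
p0=c(241,168,.196)
best=min((minimize(cost,[p0[0],p0[1],w],method='Nelder-Mead',options=dict(initial_simplex=[[p0[0],p0[1],w],[p0[0]+.01,p0[1],w],[p0[0],p0[1]+.01,w],[p0[0],p0[1],w+.2]])) for w in (-.4,-.2,0,.2,.4)),key=lambda r:r.fun)
print(best.x,best.fun)
E
python3 fit.py
```

```text
[ 0.60482226 -0.09252769  0.066     ]
[ 0.6041634  -0.28480137  0.066     ]
[ 0.47644973 -0.28225471  0.066     ]
[ 0.47700461 -0.09072995  0.066     ]
lidc [ 0.54061    -0.18757843  0.066     ] yaw -0.0034266614376320327
pad [array([ 0.41976016, -0.16287297,  0.055     ]), array([ 0.41963532, -0.20979224,  0.055     ])]
c [ 0.54423799 -0.16785547  0.196     ] [ 0.54791976 -0.16255851  0.196     ]Traceback (most recent call last):
  File "fit.py", line 25, in <module>
    best=min((minimize(cost,[p0[0],p0[1],w],method='Nelder-Mead',options=dict(initial_simplex=[[p0[0],p0[1],w],[p0[0]+.01,p0[1],w],[p0[0],p0[1]+.01,w],[p0[0],p0[1],w+.2]])) for w in (-.4,-.2,0,.2,.4)),key=lambda r:r.fun)
  File "fit.py", line 25, in <genexpr>
    best=min((minimize(cost,[p0[0],p0[1],w],method='Nelder-Mead',options=dict(initial_simplex=[[p0[0],p0[1],w],[p0[0]+.01,p0[1],w],[p0[0],p0[1]+.01,w],[p0[0],p0[1],w+.2]])) for w in (-.4,-.2,0,.2,.4)),key=lambda r:r.fun)
              ~~~~~~~~^^^^^^^^^^^^^^^^^^^^^^^^^^^^^^^^^^^^^^^^^^^^^^^^^^^^^^^^^^^^^^^^^^^^^^^^^^^^^^^^^^^^^^^^^^^^^^^^^^^^^^^^^^^^^^^^^^^^^^^^^^^^^^^^^^^^^^^^^^^^^^^^^^^^^^
    res = _minimize_neldermead(fun, x0, args, callback, bounds=bounds,
                               **options)
    fxr = func(xr)
    fx = function(np.copy(x), *(wrapper_args + args))
  File "fit.py", line 20, in cost
    uv=np.array([proj(n,q) for q in P])*4+1.5
                 ~~~~^^^^^
  File "h.py", line 18, in proj
    p,M,t=cam(c); q=M.T@(np.array(X)-t); return q[0]/q[2]*p['fx']+p['cx'],q[1]/q[2]*p['fy']+p['cy']
          ~~~^^^
  File "h.py", line 11, in cam
    p=optics.camera_params(c); r=np.array(p['rotation'])
ValueError: time passes only in moves, steps and waits
```

```bash
sed -i 's/^def cam(c):/import functools\n@functools.lru_cache\ndef cam(c):/' h.py; cat >> fit.py <<'E'
s=1.42
for n,u,v,z in [('mill',630,377,.165),('purple',590,322,.13),('cookerhandle',190,430,.17),('oil',363,207,.21)]: print(n,px('top',u/s,v/s,z))
E
python3 fit.py | tail -6
```

```text
c [ 0.54423799 -0.16785547  0.196     ] [ 0.54791976 -0.16255851  0.196     ]
[ 0.54394418 -0.16915609 -0.06253454] 0.5098087577609939
mill [ 0.43890947 -0.41791237  0.165     ]
purple [ 0.5553793 -0.3501855  0.13     ]
cookerhandle [0.33462165 0.47704745 0.17      ]
oil [0.78506974 0.1262281  0.21      ]
```

```bash
cat >> fit.py <<'E'
for w in (-.1,.1,.2,.3,.4):
    r=minimize(lambda p:cost([*p,w]),[.545,-.166],method='Nelder-Mead',options=dict(initial_simplex=[[.545,-.166],[.552,-.166],[.545,-.159]])); print(w,r.x,r.fun)
def draw(p):
    out=[]
    for n,(x0,y0,x1,y1) in {'top':(325,205,385,250),'scene':(225,115,275,180)}.items():
        im=cv2.resize(np.load(f'pics/{n}0.npy')[y0:y1,x0:x1],None,fx=6,fy=6,interpolation=cv2.INTER_CUBIC)
        k=(masks[n][y0*4:y1*4,x0*4:x1*4]); k=cv2.resize(k,(im.shape[1],im.shape[0]))
        cs,_=cv2.findContours(k,0,1); cv2.drawContours(im,cs,-1,(0,255,255),1)
        r=R.from_euler('z',p[2])
        for B in (box((-.015,-.023,0),(.015,.023,.13)),box((-.011,.02,.02),(.011,.037,.07))):
            uv=np.array([proj(n,q) for q in r.apply(B)+[p[0],p[1],.066]]); uv=((uv-[x0,y0]+.5)*6).astype(int)
            for i in range(8):
                for j in (1,2,4):
                    if not i&j: cv2.line(im,tuple(map(int,uv[i])),tuple(map(int,uv[i|j])),(0,0,255) if i<9 else 0,1)
        out.append(cv2.copyMakeBorder(im,0,400-im.shape[0],0,0,0))
    cv2.imwrite('pics/ov.png',np.hstack(out))
r=minimize(lambda p:cost([*p,.2]),[.545,-.166],method='Nelder-Mead',options=dict(initial_simplex=[[.545,-.166],[.552,-.166],[.545,-.159]]))
draw([*r.x,.2])
E
python3 fit.py | tail -5
```

```text
-0.1 [ 0.54392793 -0.16894784] 0.519777614382849
0.1 [ 0.54341807 -0.17236017] 0.5206348584608693
0.2 [ 0.54366016 -0.17000586] 0.5224431229364611
0.3 [ 0.5433833  -0.16810034] 0.5286474850479637
0.4 [ 0.54274694 -0.16851377] 0.5487871816525469
```

View pics/ov.png

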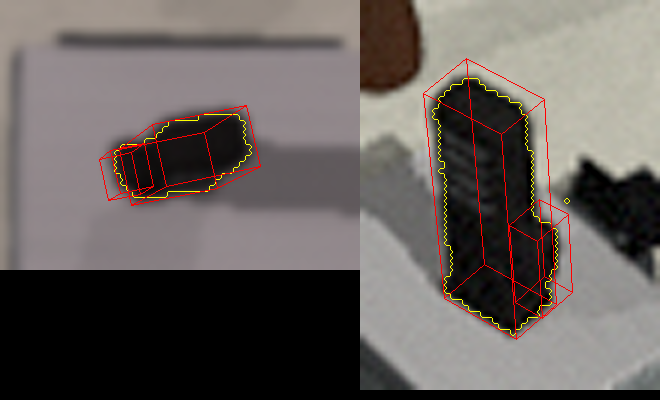

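The overlay at yaw 0.2 matches the block, which stands at about (0.545, -0.168). Going to hover above it.

```bash

python3 -m crank '{"fingers":[0,0,0,0,0],"xyz":[[0.0316,-0.0171,-0.006],[0.0316,-0.0171,-0.006],[0.0316,-0.0171,-0.006],[0.0316,-0.0171,-0.006],[0.0316,-0.0171,-0.006]],"rotation":[[0,0,0.018],[0,0,0.018],[0,0,0.018],[0,0,0.018],[0,0,0.018]]}'
python3 -c "
from h import *
s=arm.sense();print(s['joint_positions'],s['tcp_pos'])"
```

```text
time: 0.52
tcp_pos: [0.2968, -0.4267, 0.275]
orientation: [-3.14, 0.0, 0.199]
ft_force: [0.2, -0.6, -0.1]
width: 0.0855
grasp_force: 0.0
[-1.12972671e+00  6.66449268e-02  1.63755738e+00  7.87195248e-05
  1.43853849e+00  2.41901242e-01] [ 0.29680359 -0.4267314   0.27497413]
```

```bash

for i in 1 2; do python3 -m crank '{"fingers":[0,0,0,0,0],"xyz":[[0.0294,-0.0205,-0.0025],[0.0294,-0.0205,-0.0025],[0.0294,-0.0205,-0.0025],[0.0294,-0.0205,-0.0025],[0.0294,-0.0205,-0.0025]],"rotation":[[0,0,0],[0,0,0],[0,0,0],[0,0,0],[0,0,0]]}'; done
python3 -c "
from h import *
s=arm.sense();print(s['joint_positions'],s['tcp_pos'])"
```

```text
time: 0.93
tcp_pos: [0.4205, -0.2969, 0.2875]
orientation: [-3.141, 0.0, 0.201]
ft_force: [1.1, -1.2, -0.2]
width: 0.0857
grasp_force: 0.0
time: 1.35
tcp_pos: [0.544, -0.1671, 0.2999]
orientation: [-3.141, 0.001, 0.201]
ft_force: [-0.0, -0.7, 0.5]
width: 0.0855
grasp_force: 0.0
[-4.50020036e-01  1.57668581e-01  1.48595812e+00 -1.20612257e-04
  1.49892665e+00  9.19846435e-01] [ 0.54404887 -0.16712821  0.2998519 ]
```

```bash

python3 -m crank '{"fingers":[0,0,0,0,0],"xyz":[[0,0,0.03],[0,0,0.03],[0,0,0.03],[0,0,0.025],[0,0,0.021]],"rotation":[[0,0,0],[0,0,0],[0,0,0],[0,0,0],[0,0,0]]}'
python3 -m crank '{"fingers":[255,255,255,255,255],"xyz":[[0,0,0],[0,0,0],[0,0,0],[0,0,0],[0,0,0]],"rotation":[[0,0,0],[0,0,0],[0,0,0],[0,0,0],[0,0,0]]}'
python3 -m crank '{"fingers":[255,255,255,255,255],"xyz":[[0,0,0],[0,0,0],[0,0,0],[0,0,0],[0,0,0]],"rotation":[[0,0,0],[0,0,0],[0,0,0],[0,0,0],[0,0,0]]}'
```

```text
time: 1.77
tcp_pos: [0.542, -0.1679, 0.1612]
orientation: [-3.139, 0.003, 0.201]
ft_force: [-0.6, -0.4, -0.3]
width: 0.0854
grasp_force: 0.0
time: 2.18
tcp_pos: [0.5446, -0.1695, 0.1663]
orientation: [3.139, -0.003, 0.201]
ft_force: [-0.0, -0.2, 0.2]
width: 0.0461
grasp_force: 62.1
time: 2.6
tcp_pos: [0.5444, -0.1695, 0.1656]
orientation: [3.139, -0.002, 0.201]
ft_force: [1.3, -0.9, 4.4]
width: 0.0456
grasp_force: 62.6
```

```bash

python3 -m crank '{"fingers":[255,255,255,255,255],"xyz":[[0,0,-0.02],[0,0,-0.035],[0,0,-0.035],[0,0,-0.035],[0,0,-0.035]],"rotation":[[0,0,0],[0,0,-0.114],[0,0,-0.114],[0,0,-0.114],[0,0,-0.114]]}'
python3 -m crank '{"fingers":[255,255,255,255,255],"xyz":[[0,0,0],[0,0,0],[0,0,0],[0,0,0],[0,0,0]],"rotation":[[0,0,-0.114],[0,0,-0.114],[0,0,-0.114],[0,0,-0.114],[0,0,-0.114]]}'
python3 -m crank '{"fingers":[255,255,255,255,255],"xyz":[[0,0,0],[0,0,0],[0,0,0],[0,0,0],[0.02,0,0]],"rotation":[[0,0,-0.114],[0,0,-0.114],[0,0,-0.114],[0,0,0],[0,0,0]]}'
for i in 1 2; do python3 -m crank '{"fingers":[255,255,255,255,255],"xyz":[[0.032,0,0],[0.032,0,0],[0.032,0,0],[0.032,0,0],[0.032,0,0]],"rotation":[[0,0,0],[0,0,0],[0,0,0],[0,0,0],[0,0,0]]}'; done
python3 -m crank '{"fingers":[255,255,255,255,255],"xyz":[[0,0,0],[0,0,0],[0,0,0],[0,0,0],[0,0,0]],"rotation":[[0,0.11,0],[0,0.11,0],[0,0.11,0],[0,0.11,0],[0,0.11,0]]}'
python3 -c "
from h import *
s=arm.sense();print(s['joint_positions'],s['tcp_pos'])"
```

```text
time: 3.02
tcp_pos: [0.5421, -0.168, 0.3243]
orientation: [-3.138, 0.002, 0.663]
ft_force: [0.7, -0.4, -1.5]
width: 0.0454
grasp_force: 62.3
time: 3.43
tcp_pos: [0.5423, -0.1681, 0.3227]
orientation: [-3.138, -0.001, 1.233]
ft_force: [-0.1, 0.2, -1.6]
width: 0.0458
grasp_force: 62.3
time: 3.85
tcp_pos: [0.5426, -0.1509, 0.3228]
orientation: [-3.139, 0.001, 1.562]
ft_force: [0.2, 0.0, -1.1]
width: 0.0455
grasp_force: 62.1
time: 4.27
tcp_pos: [0.5427, 0.0128, 0.3233]
orientation: [-3.139, -0.001, 1.565]
ft_force: [-0.3, 1.0, -2.0]
width: 0.0461
grasp_force: 62.1
time: 4.68
tcp_pos: [0.543, 0.1727, 0.3233]
orientation: [-3.139, 0.0, 1.566]
ft_force: [0.7, -0.5, -1.0]
width: 0.0456
grasp_force: 62.1
time: 5.1
tcp_pos: [0.5436, 0.1716, 0.3245]
orientation: [-3.14, -0.555, 1.566]
ft_force: [-0.1, 0.6, -1.9]
width: 0.0459
grasp_force: 62.1
[-0.13632204  0.11450274  1.57690231  0.54950629  1.53878783 -0.17527997] [0.54361622 0.17155769 0.32449266]
```

```bash

python3 -m crank '{"fingers":[255,255,255,255,255],"xyz":[[0,-0.003,0],[0,-0.003,0],[0,-0.003,0],[0,-0.003,0],[0,-0.002,0]],"rotation":[[0,0.11,0],[0,0.11,0],[0,0.11,0],[0,0.11,0],[0,0.11,0]]}'
python3 -m crank '{"fingers":[255,255,255,255,255],"xyz":[[0,-0.002,0],[-0.0286,0,0.0107],[-0.0286,0,0.0107],[-0.0286,0,0.0107],[-0.0286,0,0.0107]],"rotation":[[0,0.11,0],[0,0,0],[0,0,0],[0,0,0],[0,0,0]]}'
python3 -c "
from h import *
s=arm.sense();print(s['joint_positions'],s['tcp_pos'],R.from_euler('xyz',s['orientation']).as_matrix().round(3))
snap('scene','s1',(180,80,460,300),2.5)"
```

```text
time: 5.52
tcp_pos: [0.5297, 0.1706, 0.3242]
orientation: [-3.135, -1.104, 1.561]
ft_force: [-0.6, -0.0, -2.1]
width: 0.046
grasp_force: 62.1
time: 5.93
tcp_pos: [0.5275, 0.1707, 0.2001]
orientation: [-3.13, -1.209, 1.557]
ft_force: [0.2, 0.0, -1.7]
width: 0.0456
grasp_force: 62.1
[-0.3695812   0.45377596  1.7890313   1.06232532  1.61375481 -0.74698001] [0.52753444 0.17071916 0.20010363] [[ 0.005  1.     0.002]
 [ 0.354 -0.003  0.935]
 [ 0.935 -0.004 -0.354]]
```

View pics/s1.png

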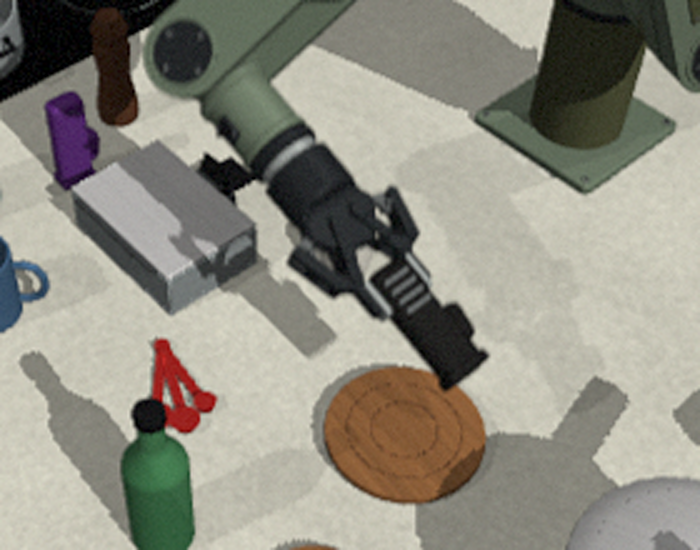

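The picture shows the grip held tilted above the large trivet, cuff at (455,375), with the broad face down. Lowering it.

```bash

python3 -m crank '{"fingers":[255,255,255,255,255],"xyz":[[-0.0286,0,0.0108],[-0.0286,0,0.0108],[-0.0286,0,0.0108],[-0.023,0,0.0087],[0,0,0]],"rotation":[[0,0,0],[0,0,0],[0,0,0],[0,0,0],[0,0,0]]}'
python3 -m crank '{"fingers":[255,255,255],"xyz":[[-0.0037,0,0.0014],[-0.0037,0,0.0014],[0,0,0]],"rotation":[[0,0,0],[0,0,0],[0,0,0]]}'
python3 -m crank '{"fingers":[255,255],"xyz":[[-0.0037,0,0.0014],[0,0,0]],"rotation":[[0,0,0],[0,0,0]]}'
```

```text
time: 6.4
tcp_pos: [0.5254, 0.1716, 0.0818]
orientation: [-3.11, -1.21, 1.539]
ft_force: [-0.7, 0.3, -1.1]
width: 0.0461
grasp_force: 62.1
time: 6.65
tcp_pos: [0.5289, 0.1707, 0.0791]
orientation: [3.137, -1.209, 1.573]
ft_force: [-0.4, -1.1, -0.4]
width: 0.0456
grasp_force: 62.1
time: 6.82
tcp_pos: [0.5286, 0.1707, 0.0747]
orientation: [3.137, -1.209, 1.573]
ft_force: [-0.8, 0.1, -2.7]
width: 0.0454
grasp_force: 62.1
```

```bash

python3 -m crank '{"fingers":[255,255],"xyz":[[-0.0037,0,0.0014],[0,0,0]],"rotation":[[0,0,0],[0,0,0]]}'
python3 -m crank '{"fingers":[255,255],"xyz":[[-0.0028,0,0.001],[0,0,0]],"rotation":[[0,0,0],[0,0,0]]}'
```

```text
time: 6.98
tcp_pos: [0.5281, 0.1709, 0.07]
orientation: [3.141, -1.209, 1.569]
ft_force: [0.2, 0.2, -1.3]
width: 0.0458
grasp_force: 62.1
time: 7.15
tcp_pos: [0.5283, 0.1709, 0.0674]
orientation: [3.141, -1.211, 1.569]
ft_force: [0.6, 0.0, 1.0]
width: 0.0456
grasp_force: 62.1
```

```bash

python3 -m crank '{"fingers":[0,0,0,0,0],"xyz":[[0,0,0],[0,0,0],[0,0,0],[0,0,0],[0,0,0]],"rotation":[[0,0,0],[0,0,0],[0,0,0],[0,0,0],[0,0,0]]}'
python3 -m crank '{"fingers":[0,0,0,0,0],"xyz":[[0.01,0,-0.01],[0.01,0,-0.02],[0.01,0,-0.03],[0.025,0,-0.03],[0.035,0,-0.02]],"rotation":[[0,0,0],[0,0,0],[0,0,0],[0,0,0],[0,0,0]]}'
python3 -c "
from h import *
snap('top','t2')
im=np.load('pics/t2.npy')
snap('scene','s2')
b=np.load('pics/s2.npy')
cv2.imwrite('pics/c3.png',np.hstack([cv2.resize(im[190:290,190:290],(400,400),interpolation=2),cv2.resize(b[200:300,290:390],(400,400),interpolation=2)]))"
```

```text
time: 7.57
tcp_pos: [0.528, 0.1709, 0.0671]
orientation: [-3.142, -1.21, 1.569]
ft_force: [-0.0, -0.7, 0.1]
width: 0.0851
grasp_force: 0.0
time: 7.98
tcp_pos: [0.5276, 0.0979, 0.1899]
orientation: [-3.131, -1.21, 1.557]
ft_force: [1.8, -0.5, -0.2]
width: 0.0854
grasp_force: 0.0
```

View pics/c3.png

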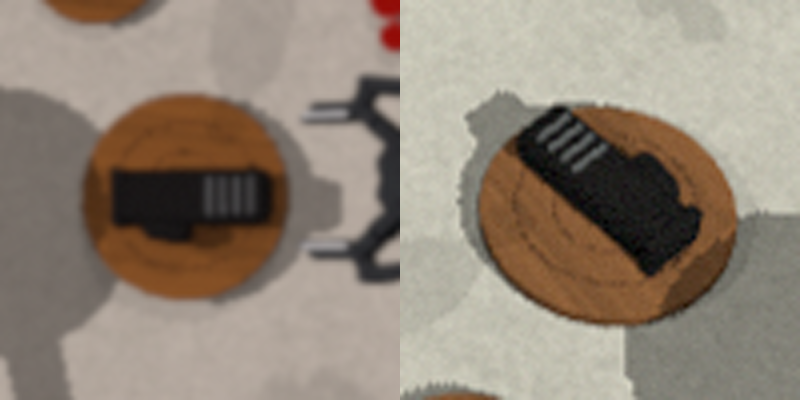

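The grip lies flat on its broad face mid-trivet, body centred near (192,198) in the left crop. Next is the latch.

```bash
python3 -c "
from h import *
print('grip',px('top',190+192/4,190+198/4,.048), 'ends',px('top',190+112/4,190+198/4,.048),px('top',190+272/4,190+198/4,.048))"
for i in 1 2; do python3 -m crank '{"fingers":[255,255,255,255,255],"xyz":[[0,0,0],[0,0,0],[0,0,0],[0,0,0],[0,0,0]],"rotation":[[0,-0.121,0],[0,-0.121,0],[0,-0.121,0],[0,-0.121,0],[0,-0.121,0]]}'; done
for i in 1 2 3; do python3 -m crank '{"fingers":[255,255,255,255,255],"xyz":[[0,0,0],[0,0,0],[0,0,0],[0,0,0],[0,0,0]],"rotation":[[0,0,0.105],[0,0,0.105],[0,0,0.105],[0,0,0.105],[0,0,0.105]]}'; done
for i in 1 2; do python3 -m crank '{"fingers":[255,255,255,255,255],"xyz":[[-0.01,0.0286,0],[-0.01,0.0286,0],[-0.01,0.0286,0],[-0.01,0.0286,0],[-0.01,0.0286,0]],"rotation":[[0,0,0],[0,0,0],[0,0,0],[0,0,0],[0,0,0]]}'; done
python3 -m crank '{"fingers":[255,255,255],"xyz":[[0,0,0],[0,0,0],[0,0,0]],"rotation":[[0,0.1,0],[0,0.1,0],[0,0.1,0]]}'
```

```text
grip [0.52448531 0.19155434 0.048     ] ends [0.52468152 0.25515437 0.048     ] [0.52428921 0.12798737 0.048     ]
time: 8.5
tcp_pos: [0.528, 0.0992, 0.1903]
orientation: [3.14, -0.599, 1.569]
ft_force: [-1.1, 0.2, -0.4]
width: 0.0254
grasp_force: 0.0
time: 8.92
tcp_pos: [0.5281, 0.0999, 0.191]
orientation: [3.139, 0.006, 1.569]
ft_force: [0.3, 0.4, 0.2]
width: 0.0001
grasp_force: 0.0
time: 9.33
tcp_pos: [0.5271, 0.1003, 0.1892]
orientation: [-3.14, 0.001, 1.04]
ft_force: [0.4, 0.0, 0.5]
width: -0.0002
grasp_force: 0.0
time: 9.75
tcp_pos: [0.5271, 0.1, 0.1892]
orientation: [-3.14, 0.002, 0.514]
ft_force: [-0.1, 0.5, -0.5]
width: -0.0001
grasp_force: 0.0
time: 10.17
tcp_pos: [0.5271, 0.1, 0.1892]
orientation: [-3.141, 0.002, -0.011]
ft_force: [-0.1, 0.0, -0.6]
width: -0.0002
grasp_force: 0.0
time: 10.58
tcp_pos: [0.4757, -0.0435, 0.1893]
orientation: [-3.141, 0.001, -0.005]
ft_force: [-0.4, 0.1, -0.1]
width: -0.0004
grasp_force: 0.0
time: 11.0
tcp_pos: [0.425, -0.1862, 0.1895]
orientation: [-3.141, 0.001, -0.005]
ft_force: [0.4, 0.5, 1.0]
width: -0.0002
grasp_force: 0.0
time: 11.25
tcp_pos: [0.4262, -0.186, 0.1899]
orientation: [3.141, -0.304, -0.006]
ft_force: [0.2, 0.9, -0.1]
width: 0.0001
grasp_force: 0.0
```

```bash

python3 -m crank '{"fingers":[255,255,255,255,255],"xyz":[[-0.0069,0,0.0272],[-0.0069,0,0.0272],[-0.0069,0,0.0272],[-0.0069,0,0.0272],[0,0,0]],"rotation":[[0,0,0],[0,0,0],[0,0,0],[0,0,0],[0,0,0]]}'
python3 -m crank '{"fingers":[255,255,255,255],"xyz":[[-0.0012,0,0.0038],[-0.0012,0,0.0038],[-0.0012,0,0.0038],[0,0,0]],"rotation":[[0,0,0],[0,0,0],[0,0,0],[0,0,0]]}'
python3 -m crank '{"fingers":[255,255],"xyz":[[-0.0009,0,0.0028],[0,0,0]],"rotation":[[0,0,0],[0,0,0]]}'
```

```text
time: 11.67
tcp_pos: [0.4274, -0.1817, 0.0719]
orientation: [-3.132, -0.289, -0.008]
ft_force: [-1.1, 0.5, -1.0]
width: 0.0003
grasp_force: 0.0
time: 12.0
tcp_pos: [0.4326, -0.1863, 0.067]
orientation: [3.14, -0.302, -0.006]
ft_force: [-0.1, -0.7, 0.7]
width: -0.0001
grasp_force: 0.0
time: 12.17
tcp_pos: [0.4325, -0.1864, 0.064]
orientation: [3.14, -0.302, -0.006]
ft_force: [-1.5, 0.0, 4.0]
width: 0.0001
grasp_force: 1.5
```

```bash

python3 -m crank '{"fingers":[255,255,255],"xyz":[[-0.0009,0,0.0028],[-0.0009,0,0.0028],[0,0,0]],"rotation":[[0,0,0],[0,0,0],[0,0,0]]}'
python3 -m crank '{"fingers":[255,255,255],"xyz":[[-0.0009,0,0.0028],[0,0,0],[0,0,0]],"rotation":[[0,0,0],[0,0,0],[0,0,0]]}'
python3 -c "
from h import *
snap('scene','s3',(180,80,380,230),3)"
```

```text
time: 12.42
tcp_pos: [0.432, -0.1865, 0.059]
orientation: [3.14, -0.3, -0.004]
ft_force: [-15.0, -0.1, 23.1]
width: -0.0002
grasp_force: 13.5
time: 12.67
tcp_pos: [0.4321, -0.1866, 0.0583]
orientation: [3.14, -0.301, -0.003]
ft_force: [-28.6, 5.7, 50.1]
width: -0.0
grasp_force: 28.8
```

View pics/s3.png

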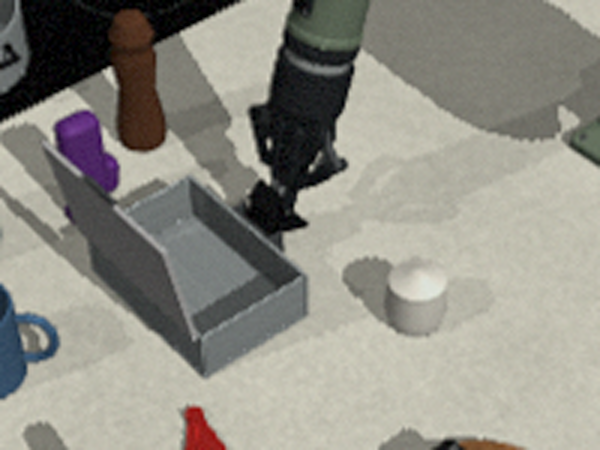

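The lid is open, standing up from (45,145) to (195,335), and the pad is pressed. Retracting and going back to the grip.

```bash

python3 -m crank '{"fingers":[255,255,0,0,0],"xyz":[[0.0112,0,-0.0363],[0.0112,0,-0.0363],[0.0112,0,-0.0363],[0.0112,0,-0.0363],[0.0112,0,-0.0363]],"rotation":[[0,0,0],[0,0,0],[0,0,0],[0,0,0],[0,0,0]]}'
python3 -m crank '{"fingers":[0,0,0],"xyz":[[0,0,0],[0,0,0],[0,0,0]],"rotation":[[0,-0.1,0],[0,-0.1,0],[0,-0.1,0]]}'
for i in 1 2 3; do python3 -m crank '{"fingers":[0,0,0,0,0],"xyz":[[0,0,0],[0,0,0],[0,0,0],[0,0,0],[0,0,0]],"rotation":[[0,0,-0.105],[0,0,-0.105],[0,0,-0.105],[0,0,-0.105],[0,0,-0.105]]}'; done
for i in 1 2; do python3 -m crank '{"fingers":[0,0,0,0,0],"xyz":[[0.035,0.0092,0],[0.035,0.0092,0],[0.035,0.0092,0],[0.035,0.0092,0],[0.035,0.0092,0]],"rotation":[[0,0,0],[0,0,0],[0,0,0],[0,0,0],[0,0,0]]}'; done
```

```text
time: 13.13
tcp_pos: [0.4313, -0.1852, 0.2459]
orientation: [-3.141, -0.3, -0.006]
ft_force: [0.1, 0.0, -0.7]
width: 0.0357
grasp_force: 0.0
time: 13.38
tcp_pos: [0.4322, -0.1862, 0.2464]
orientation: [3.139, 0.0, -0.007]
ft_force: [-0.5, -0.7, 0.1]
width: 0.0722
grasp_force: 0.0
time: 13.8
tcp_pos: [0.4317, -0.1853, 0.2436]
orientation: [-3.141, -0.0, 0.524]
ft_force: [-0.1, -0.3, -0.3]
width: 0.0854
grasp_force: 0.0
time: 14.22
tcp_pos: [0.4316, -0.1854, 0.2437]
orientation: [-3.141, -0.001, 1.049]
ft_force: [0.6, -0.1, -0.6]
width: 0.0855
grasp_force: 0.0
time: 14.63
tcp_pos: [0.4316, -0.1854, 0.2437]
orientation: [3.142, -0.001, 1.574]
ft_force: [0.1, -0.6, -1.2]
width: 0.0853
grasp_force: 0.0
time: 15.05
tcp_pos: [0.4781, -0.009, 0.2439]
orientation: [3.141, -0.001, 1.568]
ft_force: [-0.4, -0.1, -0.5]
width: 0.0851
grasp_force: 0.0
time: 15.47
tcp_pos: [0.5243, 0.1663, 0.2437]
orientation: [-3.141, -0.001, 1.569]
ft_force: [0.6, -0.4, 0.5]
width: 0.0853
grasp_force: 0.0
```

```bash

python3 -m crank '{"fingers":[0,0,0,0,0],"xyz":[[0,0,0.038],[0,0,0.038],[0,0,0.038],[0,0,0.038],[0,0,0.03]],"rotation":[[0,0,0],[0,0,0],[0,0,0],[0,0,0],[0,0,0]]}'
python3 -m crank '{"fingers":[0,0,0,255,255],"xyz":[[0,0,0.012],[0,0,0.012],[0,0,0],[0,0,0],[0,0,0]],"rotation":[[0,0,0],[0,0,0],[0,0,0],[0,0,0],[0,0,0]]}'
python3 -m crank '{"fingers":[255,255,255,255,255],"xyz":[[0,0,0],[0,0,0],[0,0,0],[0,0,0],[0,0,0]],"rotation":[[0,0,0],[0,0,0],[0,0,0],[0,0,0],[0,0,0]]}'
python3 -m crank '{"fingers":[255,255,255,255,255],"xyz":[[0,0,-0.02],[0,0,-0.03],[0,0,-0.035],[0,0,-0.035],[0,0,-0.03]],"rotation":[[0,0,0],[0,0,0],[0,0,0],[0,0,0],[0,0,0]]}'
```

```text
time: 15.88
tcp_pos: [0.5224, 0.1644, 0.0588]
orientation: [-3.138, -0.0, 1.569]
ft_force: [-0.3, 0.1, -0.5]
width: 0.0856
grasp_force: 0.0
time: 16.3
tcp_pos: [0.5264, 0.1645, 0.0403]
orientation: [3.137, -0.001, 1.569]
ft_force: [-1.2, 0.5, 0.5]
width: 0.064
grasp_force: 0.0
time: 16.72
tcp_pos: [0.5266, 0.1645, 0.0407]
orientation: [3.136, -0.001, 1.569]
ft_force: [0.0, 0.1, 6.6]
width: 0.0449
grasp_force: 64.2
time: 17.13
tcp_pos: [0.5243, 0.1641, 0.1906]
orientation: [3.14, -0.0, 1.569]
ft_force: [0.8, 0.1, -0.9]
width: 0.0448
grasp_force: 63.2
```

```bash

for i in 1 2; do python3 -m crank '{"fingers":[255,255,255,255,255],"xyz":[[-0.0379,0.0017,0],[-0.0379,0.0017,0],[-0.0379,0.0017,0],[-0.0379,0.0017,0],[-0.0379,0.0017,0]],"rotation":[[0,0,0],[0,0,0],[0,0,0],[0,0,0],[0,0,0]]}'; done
python3 -c "
from h import *
snap('top','t4',(300,180,420,270),5)"
```

```text
time: 17.55
tcp_pos: [0.5318, -0.0268, 0.1885]
orientation: [3.141, 0.0, 1.57]
ft_force: [1.2, 0.7, -1.3]
width: 0.0445
grasp_force: 63.3
time: 17.97
tcp_pos: [0.5399, -0.2166, 0.1883]
orientation: [-3.142, -0.0, 1.569]
ft_force: [0.4, 0.1, -1.3]
width: 0.0449
grasp_force: 63.3
```

View pics/t4.png

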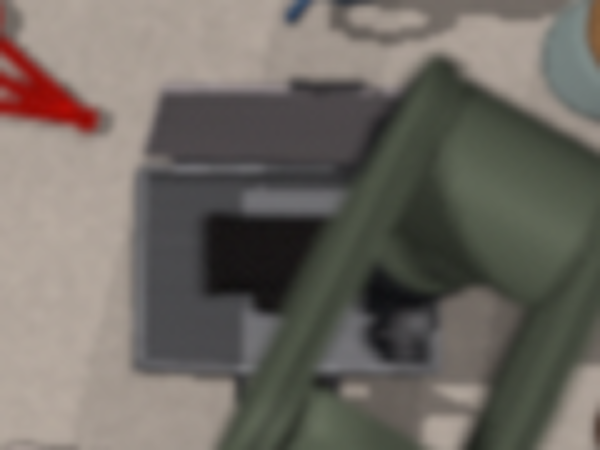

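The grip (dark block, left end at (205,255)) sits over the open bin inside its walls. Lowering.

```bash

python3 -m crank '{"fingers":[255,255,255,255,255],"xyz":[[0,0,0.035],[0,0,0.035],[0,0,0.035],[0,0,0.03],[0,0,0.015]],"rotation":[[0,0,0],[0,0,0],[0,0,0],[0,0,0],[0,0,0]]}'
python3 -m crank '{"fingers":[255,255,255],"xyz":[[0,0,0.004],[0,0,0.004],[0,0,0]],"rotation":[[0,0,0],[0,0,0],[0,0,0]]}'
```

```text
time: 18.43
tcp_pos: [0.5371, -0.2129, 0.0337]
orientation: [-3.135, -0.004, 1.568]
ft_force: [-1.4, -0.0, -1.4]
width: 0.0447
grasp_force: 63.2
time: 18.68
tcp_pos: [0.5409, -0.215, 0.0306]
orientation: [3.141, 0.0, 1.569]
ft_force: [-0.0, 0.4, -1.8]
width: 0.0447
grasp_force: 63.2
```

```bash

python3 -m crank '{"fingers":[255,75,75,75,75],"xyz":[[0,0,0.002],[0,0,0],[0,0,0],[0,0,0],[0,0,0]],"rotation":[[0,0,0],[0,0,0],[0,0,0],[0,0,0],[0,0,0]]}'
python3 -m crank '{"fingers":[75,75,75,75,75],"xyz":[[0,0,-0.01],[0,0,-0.025],[0,0,-0.035],[0,0,-0.035],[0,0,-0.035]],"rotation":[[0,0,0],[0,0,0],[0,0,0],[0,0,0],[0,0,0]]}'
```

```text
time: 19.1
tcp_pos: [0.5412, -0.2153, 0.0292]
orientation: [3.14, 0.001, 1.569]
ft_force: [0.2, -0.1, -0.3]
width: 0.06
grasp_force: 0.0
time: 19.52
tcp_pos: [0.5402, -0.2147, 0.1703]
orientation: [-3.142, -0.0, 1.569]
ft_force: [1.9, -0.4, -0.1]
width: 0.0598
grasp_force: 0.0
```

```bash

python3 -m crank '{"fingers":[255,255,255,255,255],"xyz":[[0,0,-0.0325],[0,0,-0.0325],[0,0,-0.0325],[0,0,-0.0325],[0,0,0]],"rotation":[[0,0,0],[0,0,0],[0,0,0],[0,0,0],[0,0,0]]}'
python3 -c "
from h import *
snap('scene','s5',(180,80,330,200),2.6)
snap('top','t5')
A=cv2.imread('pics/s5.png'); B=cv2.resize(np.load('pics/t5.npy')[180:270,300:420],(416,312),interpolation=2)
cv2.imwrite('pics/c5.png',np.hstack([A[:312],B]))"
python3 -m crank '{"fingers":[255,255,255,255,255],"xyz":[[0.0054,0.029,0],[0.0054,0.029,0],[0.0054,0.029,0],[0.0054,0.029,0],[0.0054,0.029,0]],"rotation":[[0,0,0],[0,0,0],[0,0,0],[0,0,0],[0,0,0]]}'
```

```text
time: 19.93
tcp_pos: [0.5438, -0.2167, 0.3084]
orientation: [3.127, 0.008, 1.569]
ft_force: [0.6, -1.1, 0.8]
width: 0.0008
grasp_force: 0.0
time: 20.45
tcp_pos: [0.6857, -0.1874, 0.2958]
orientation: [-3.138, -0.002, 1.569]
ft_force: [0.3, -0.3, 0.4]
width: 0.0
grasp_force: 0.0
```

View pics/c5.png

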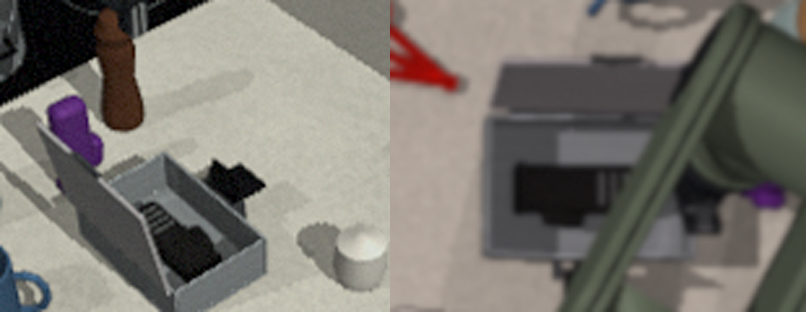

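The grip lies flat in the bin (left view, at (180,240)) and the lid is still open. Closing the lid from behind.

```bash

python3 -m crank '{"fingers":[255,255,255,255,255],"xyz":[[0,0,0.0325],[0,0,0.0325],[0,0,0.0325],[0,0,0.0325],[0,0,0]],"rotation":[[0,0,0],[0,0,0],[0,0,0],[0,0,0],[0,0,0]]}'
python3 -m crank '{"fingers":[255,255,255,255],"xyz":[[0,-0.019,0],[0,-0.019,0],[0,-0.019,-0.0037],[0,-0.019,-0.0037]],"rotation":[[0,0,0],[0,0,0],[0,0,0],[0,0,0]]}'
python3 -m crank '{"fingers":[255,255,255,255],"xyz":[[0,-0.022,0.004],[0,-0.022,0.004],[0,-0.0145,0.0085],[0,-0.0145,0.0085]],"rotation":[[0,0,0],[0,0,0],[0,0,0],[0,0,0]]}'
```

```text
time: 20.87
tcp_pos: [0.6789, -0.1854, 0.1563]
orientation: [-3.122, -0.008, 1.569]
ft_force: [-2.1, 0.6, -2.9]
width: 0.0
grasp_force: 0.0
time: 21.2
tcp_pos: [0.609, -0.1879, 0.1762]
orientation: [3.141, -0.0, 1.569]
ft_force: [1.2, 0.3, -0.4]
width: -0.0
grasp_force: 0.6
time: 21.53
tcp_pos: [0.5367, -0.1882, 0.1524]
orientation: [3.138, 0.001, 1.568]
ft_force: [1.1, -0.4, 0.6]
width: 0.0001
grasp_force: 0.6
```

```bash

python3 -m crank '{"fingers":[255,255,255,255],"xyz":[[0,-0.0115,0.0145],[0,-0.0115,0.0145],[0,-0.0055,0.01],[0,-0.0055,0.01]],"rotation":[[0,0,0],[0,0,0],[0,0,0],[0,0,0]]}'
python3 -m crank '{"fingers":[255,255,255],"xyz":[[0,-0.004,0.01],[0,-0.002,0.008],[0,0,0]],"rotation":[[0,0,0],[0,0,0],[0,0,0]]}'
```

```text
time: 21.87
tcp_pos: [0.5029, -0.1881, 0.1021]
orientation: [3.14, 0.001, 1.568]
ft_force: [0.9, 0.4, 1.2]
width: -0.0001
grasp_force: 0.6
time: 22.12
tcp_pos: [0.4955, -0.1874, 0.0822]
orientation: [-3.139, -0.001, 1.569]
ft_force: [-0.4, 0.6, -0.9]
width: -0.0004
grasp_force: 0.0
```

```bash

python3 -m crank '{"fingers":[255,255,255],"xyz":[[0,0,0.003],[0,0,0.003],[0,0,0]],"rotation":[[0,0,0],[0,0,0],[0,0,0]]}'
python3 -m crank '{"fingers":[255,255],"xyz":[[0,0,0.002],[0,0,0]],"rotation":[[0,0,0],[0,0,0]]}'
```

```text
time: 22.37
tcp_pos: [0.4965, -0.1878, 0.0783]
orientation: [-3.14, -0.0, 1.569]
ft_force: [-4.3, 1.0, 11.2]
width: 0.0002
grasp_force: 5.1
time: 22.53
tcp_pos: [0.4965, -0.1879, 0.0774]
orientation: [-3.14, -0.0, 1.569]
ft_force: [-6.3, 2.3, 15.0]
width: 0.0001
grasp_force: 7.7
```

Contact with the lid is firm at the shut height. Lifting off and checking.

```bash

python3 -m crank '{"fingers":[255,255,255,255,255],"xyz":[[0,0,-0.015],[0,0,-0.03],[0,0,-0.035],[0,0,-0.035],[0,0,-0.035]],"rotation":[[0,0,0],[0,0,0],[0,0,0],[0,0,0],[0,0,0]]}'
python3 -m crank '{"fingers":[255,255,255,255,255],"xyz":[[0.02,-0.02,0],[0.02,-0.02,0],[0.02,-0.02,0],[0,0,0],[0,0,0]],"rotation":[[0,0,0],[0,0,0],[0,0,0],[0,0,0],[0,0,0]]}'
python3 -c "
from h import *
snap('scene','s6',scale=1.42)"
```

```text
time: 22.95
tcp_pos: [0.4963, -0.1876, 0.2269]
orientation: [-3.141, -0.0, 1.569]
ft_force: [0.3, -0.1, -0.4]
width: -0.0003
grasp_force: 0.0
time: 23.37
tcp_pos: [0.4361, -0.1269, 0.2255]
orientation: [3.142, 0.0, 1.57]
ft_force: [0.2, -1.5, -0.3]
width: -0.0003
grasp_force: 0.0
```

View pics/s6.png

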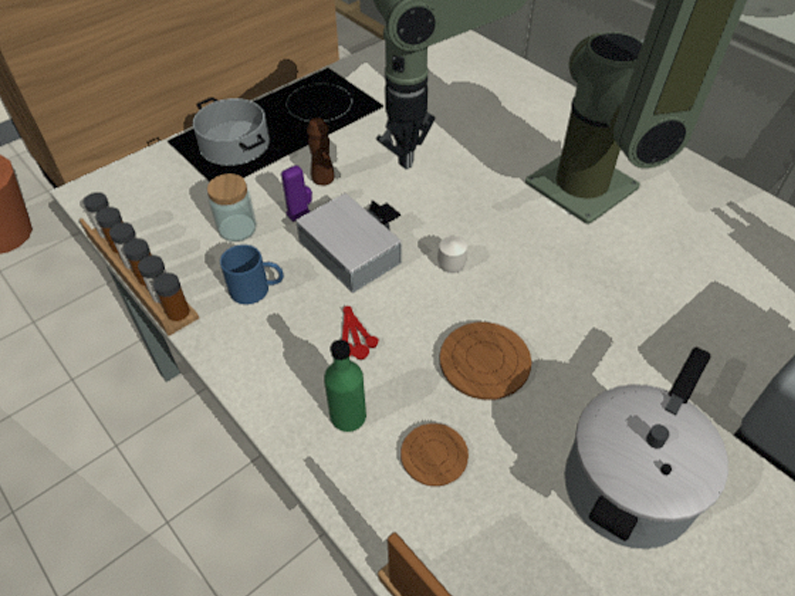

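The lid is shut and staying shut at (349,240), the pad is back up at (383,212), and the other things have not moved. Handing in.

```bash
python3 -c "
from cell import arm
print(arm.job_done())"
```

```text
the job is handed in; nothing more can be done
None
```

The pot grip was laid flat on the larger trivet, the latch pressed open, the grip moved into the bin and the lid snapped shut; the last picture shows the lid shut and nothing else visibly moved, and I handed the job in at about 23 s with no verdict returned.

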